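Close the tube incubator with its hook-in cover

ROBOT

A 6-joint arm with a two-finger parallel gripper is mounted at the origin on the work surface. World frame = base frame: x ahead of the robot, y to its left, z up, the work surface at z = 0. Lengths are in mm, angles in degrees, forces in N, time in s.
With the tool pointing down it reaches from about 350 to 850 mm from the base axis. Payload 8.1 kg.
Tool frame: the origin (TCP) lies at the very end of the fingers, on their centre line; the grasp point (between the pads) lies r.tcp_to_grasp behind it (r.tcp_to_grasp is the distance from the TCP to the grasp point, in mm); z points along the fingers, y is the line along which they close (so a half turn about z gives the same grasp; the last joint's range is limited). The gripper opens to 85 mm and grips with 20 to 120 N. Pads are 22 mm wide; open, the fingers measure 114 mm over their backs; the gripper's body (76 mm by 85 mm) begins 54 mm behind the grasp point. The pads swing forward as they close: fully open they stand 13 mm farther back than shut.
Start: joints at [-78.69, 7.471, 85.268, -0, 87.261, -4.893], TCP at [167.448, -576.165, 231.292] pointing down, gripper open.
Joint ranges: [-169.43, 169.43], [-51.17, 129.36], [1.28, 143.12], [-76.62, 256.62], [0, 156.53], [-152.29, 152.29]. Speed limits (degrees/s): [136.94, 136.94, 159.86, 180, 180, 180].

INTERFACE

Orientations are given as [roll, pitch, yaw] about the fixed x, y, z axes, in that order (R = Rz(yaw) Ry(pitch) Rx(roll)).
In Python, from bench import r gives the robot as it stands.
- The arm moves only by the shell command python3 -m handwheel 'ROWS' [OPENING] [FORCE]. ROWS is JSON, a list of rows, each a list of 4 numbers: the shift along the tool's x, y, z in m, then the turn about the tool's z in degrees. A call has 1 to 10 rows; each row shifts and turns the commanded pose from where the row before left it, along the tool's axes as they then stand; what a row does not reach is not made up. A row lasts 1/10 s, in which the tool goes at most 50 mm and 8.59 degrees, less where a joint would pass 70% of its speed; a pose out of reach is approached as far as the arm can. A call is refused whole if a number of a shift passes 0.05 or a number of a turn 8.59, either way. A call with a gripper value outside its range is refused whole. OPENING is the finger opening in m, from 0 to 0.0854, set as the call begins (- or left out, the last holds). The fingers move at their own pace and stop on an object; FORCE is the grip in N (left out, the last holds). Time passes only in rows, so rows that do not move let the fingers close. It gives the time, the measured TCP pose, the force, the opening and the grip force at its end, in the units of the state.
- r.sense(): the state, without advancing time (a new reading comes with each control period).
- r.snapshot(name): name is "scene" or "side" or "wrist"; returns the picture (384x512x3 uint8, red, green, blue); there is no depth.
- r.camera_params(name): a dict with "fx", "fy", "cx", "cy" (pixels), "R" (3x3) and "t" (3): a world point X has camera coordinates R X + t; the wrist camera has in their place "mount" (4x4, takes a point from camera to tool coordinates, whose origin is the TCP and whose axes are the flange's). Camera axes: x right, y down, z forward; pixel columns grow to the right and rows downward; lengths in mm; the calibration is good to about 2 mm. The wrist camera is an equidistant fisheye: a pixel r from the principal point sees the ray r / f radians off the axis. A picture is of the moment at which its call begins: read the wrist's pose just before it. camera_params takes no time and is no camera call.
- r.hand_in(): hands the job in; it is judged then, once.
The state is a dict: "time": time; "joint_pos": joint angles; "qd": joint speeds; "joint_efforts": joint torques, N m; "tool_pos": TCP position; "tcp_rot": TCP orientation; "ft_force": force on the tool from outside, world axes, zero at the start; "wrist_torque": the same for the moment, N m; "finger_gap": finger opening in mm; "grip_force": force on a finger pad.
Only numpy, scipy, OpenCV 4.12 (cv2) and the standard library are available. Lean on these libraries where they do the work, as an engineer would, in place of code of your own. Each camera call takes 0.05 s, during which the arm holds its last target. There are 200 camera calls.

TASK

Close the tube incubator on the bench with the aluminium cover that lies on the sloping wooden stand. Keep the cover tilted to hook its thin tongue edge under the incubator's fixed lip, then lower the other edge gently (do not let it fall) until the cover lies flat in the recess, and only then slide the latch fully home over the cover's edge and let go. Do not shift or topple the other things on the bench.

Things in the scene. Friction and masses are not known exactly. Their poses are not given: they have to be found in the camera images.
- incubator: Tube incubator: a fixed white box 246 x 160 mm in plan, 75 mm high, with a long recess in its top and an open tube chamber below. Origin on the bench under the middle of the recess; z up, x from the lip end (-x) to the latch end (+x). At the latch end two cheeks 75 mm high (x +84 to +146 mm) flank a 32 mm wide channel for the latch.
- recess (a point): Middle of the recess, at the height of the ledge that the cover rests on (60 mm above the bench); axes as the incubator's. The recess is 168 mm long (x -84 to +84 mm), 137 mm wide; side rims rise 7 mm above the ledge, the latch end's cheeks 15 mm. The lip leaves 156 mm of it open above, so the 164 mm cover must go in tilted.
- lip_edge (a point): Middle of the free lower edge of the grey fixed lip, 69 mm above the bench, x = -72 mm in the incubator's frame. The lip is 6 mm thick, runs the whole width and overhangs the recess by 12 mm: the end wall stands 12 mm further to -x, and the gap under the lip is 9 mm high. Axes as the incubator's.
- cover_grip (a point): Middle of the cover's black bar handle: a bar along y, 80 mm long, 12 mm wide (x), 20 mm high (z), 33 mm above the underside of the cover, over the middle of its plate; 16 mm of free height below the bar. Axes are the cover's: z out of its top face, x from tongue edge (-x) to plain edge (+x). With the cover home it is at x +5 to +9, y 0, z 93 mm in the incubator's frame.
- cover_plate (a point): Middle of the loose aluminium cover's plate, 150 (x) x 130 (y) x 7 mm, 0.2 to 0.45 kg in all; axes as the handle's. A tongue as wide as the plate, 4 mm thick and flush with its underside, sticks out 14 mm more at -x (164 mm in all). It starts resting on the stand, tongue low, tilted 0.45 rad (26 degrees).
- cover_tongue (a point): Middle of the lower edge of the cover's tongue tip (underside), 89 mm from the handle's middle along the cover's -x and 33 mm below it along the cover's z. Axes as the cover's.
- stand: Fixed wooden stand with a slope 160 x 120 mm that rises to its +x at 0.45 rad (26 degrees), the slope 66 mm above the bench at the origin; a stop along its low edge rises 6 mm above the slope, at the tip of the tongue. Origin on the bench; axes level.
- latch_tab (a point): Middle of the latch's black upright finger tab, 14 (x) x 12 (y) mm, 76 to 109 mm above the bench (this point at 95 mm); axes as the incubator's. At x = +126 mm in its frame when open, +94 mm when closed. It stands on a flat steel bolt, 28 mm wide, whose front end is 28 mm ahead of it (-x) and passes 3 mm above the closed cover.
- latch (a joint): Latch slide, m: 0 fully drawn back (open), 0.032 fully home, the bolt then 16 mm over the cover's plain edge. Grows as the tab moves towards the lip (the incubator's -x). About 1.2 N of friction; stays where it is left. Starts between 0 and 0.010, clear of the recess.
- amber_bottle: Brown glass reagent bottle, 72 mm across, 150 mm high; bystander. Origin: centre of its underside.
- wash_bottle: White plastic bottle, 60 mm across, 150 mm high; bystander. Origin: centre of its underside.
- beaker: Glass beaker, 70 mm across, 85 mm high; bystander. Origin: centre of its underside.
- red_cap: Small red screw cap, 32 mm across, 14 mm high; bystander. Origin: centre of its underside.
- tip_box: Blue pipette tip box, 85 x 120 x 60 mm; bystander. Origin: centre of its underside.
- tube_rack: Wooden test tube rack 50 x 220 mm, 75 mm high (tubes to 108 mm); bystander. Origin: centre of its underside.
Not all that is in view belongs to the job. There is more than one size of the part that bears cover_grip; the job needs the smallest.

How it is judged:
By the outcome, as a careful person would: the job done as asked, in the order asked, and still so for the second after the job is handed in, with the robot touching nothing.
It also fails if it takes over 61 s, if anything falls off the work surface, if the arm or the gripper's body presses on something with over 40 N, if the wrist force passes 120 N, or if a joint passes its speed limit or range.

## Working session

There is one attempt and no reset: what is moved stays moved. The work goes in short steps, Python scripts to look and compute and a shell command to move; the robot and the scene stay as the last step left them, time stands still between calls to the robot, and variables do not carry over. Pictures are saved under pics/ and viewed, at most 10 in all, crops included, and the job is handed in when it is done.

```bash
mkdir -p pics; ls
python3 - <<'E'
from bench import r
import cv2,json
print(r.sense()); print(r.tcp_to_grasp)
for n in("scene","side","wrist"):
    p=r.snapshot(n); cv2.imwrite(f"pics/{n}0.png",p[:,:,::-1]); print(n,r.camera_params(n))
E
```

```text
pics
{'time': 0.0, 'joint_pos': array([-7.86902017e+01,  7.51444108e+00,  8.53279247e+01,  7.33939393e-04,
        8.72593863e+01, -4.89373460e+00]), 'qd': array([-0.06617092,  0.08247146,  0.04447556, -0.16612596,  0.07016602,
       -0.05907472]), 'joint_efforts': array([-3.06434871e-03, -5.69396639e+01, -5.00552738e+01, -5.55101524e-04,
        1.45288382e-02, -4.38753068e-05]), 'tool_pos': array([ 167.34640755, -575.6455731 ,  230.26433984]), 'tcp_rot': array([-1.79898681e+02, -9.41062149e-03,  1.62034888e+01]), 'ft_force': array([ 5.21675937e-01, -1.36218689e-04,  6.44531884e-01]), 'wrist_torque': array([-0.03321918, -0.00287094,  0.04543256]), 'grip_force': 0.0, 'finger_gap': 85.39066033221873}
18.700000000000003
scene {'fx': 360.0423753214934, 'fy': 360.0423753214934, 'cx': 250.93222495360547, 'cy': 195.83783947627012, 'R': array([[ 0.81951617,  0.57293648,  0.01170656],
       [ 0.40886176, -0.57026942, -0.71247797],
       [-0.40152872,  0.58867358, -0.70159682]]), 't': array([-487.15286554,  -94.55344733, 1192.37812386])}
side {'fx': 411.19784987888875, 'fy': 411.19784987888875, 'cx': 255.97455209415173, 'cy': 193.37933738046908, 'R': array([[-0.8885493 , -0.4584259 , -0.01805083],
       [-0.29418815,  0.59952208, -0.74432964],
       [ 0.35204186, -0.65606324, -0.66756839]]), 't': array([ 522.384726  ,  150.14089888, 1210.56073553])}
wrist {'fx': 297.3186396354542, 'fy': 297.3186396354542, 'cx': 256.1205920242842, 'cy': 188.8804413508904, 'mount': array([[ 2.02600886e-04, -9.54129053e-01, -2.99395573e-01,
         7.73584580e+01],
       [ 9.99999465e-01, -1.10510440e-04,  1.02887961e-03,
         5.92028930e-02],
       [-1.01477026e-03, -2.99395621e-01,  9.54128520e-01,
        -1.43213681e+02],
       [ 0.00000000e+00,  0.00000000e+00,  0.00000000e+00,
         1.00000000e+00]])}
```

View pics/scene0.png

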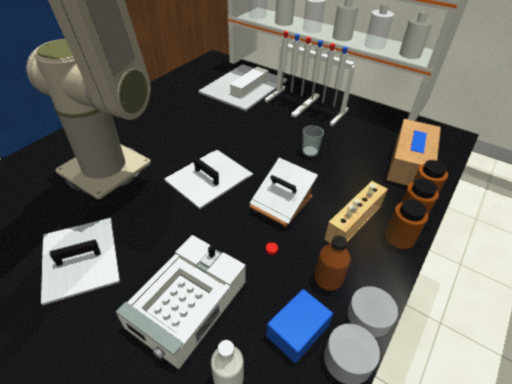

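View pics/side0.png

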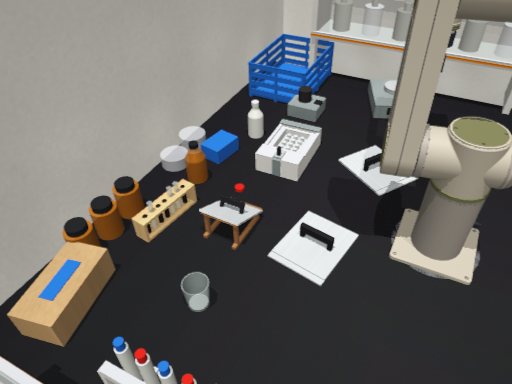

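The scene view shows the incubator at (185,295), with its lip at the lower left (150,330) and the latch tab at (211,252). Cover candidates: the one on the stand at (285,188), one lying flat at (208,175), and one lying flat at (78,258). The one on the stand (smallest, tilted) is the one I want. The side view shows the incubator at (290,148) and the stand at (232,213). I'll check with a close crop.

Run:
```python
import cv2,numpy as np
a=cv2.imread("pics/scene0.png"); b=cv2.imread("pics/side0.png")
def c(i,x,y,w,h): return cv2.resize(i[y:y+h,x:x+w],(400,300),interpolation=cv2.INTER_CUBIC)
# crops: scene incub (110,225) 160x120 x2.5 ; scene stand (235,150) 100x75 x4 ; side incub (240,110) 100x75 ; side stand (185,175) 100x75
m=np.vstack([np.hstack([c(a,105,232,160,120),c(a,235,150,100,75)]),np.hstack([c(b,240,110,100,75),c(b,185,175,100,75)])])
cv2.imwrite("pics/crop1.png",m)
```

```text
(no output)
```

View pics/crop1.png

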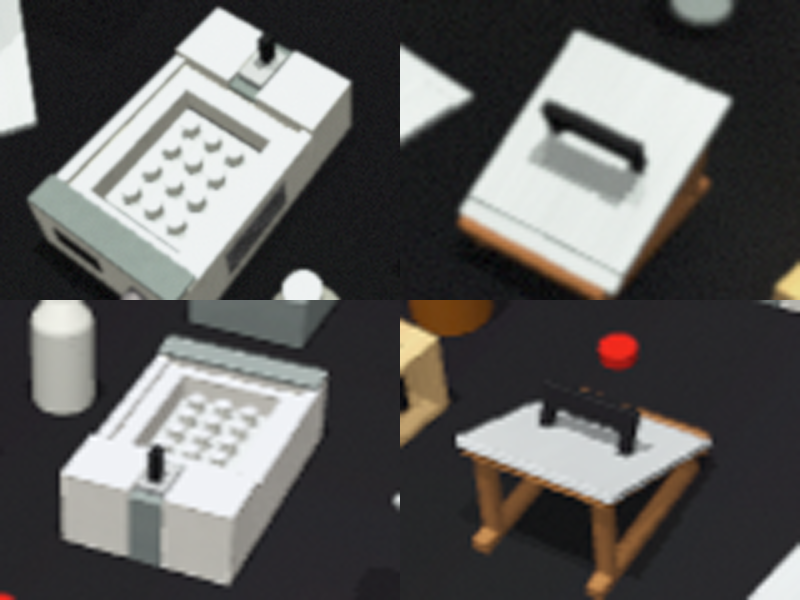

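```bash
cat > h.py <<'E'
from bench import r
import numpy as np
P={n:r.camera_params(n) for n in("scene","side")}
def ray(n,u,v):
    p=P[n];R=p["R"];d=R.T@np.array([(u-p["cx"])/p["fx"],(v-p["cy"])/p["fy"],1]);return -R.T@p["t"],d/np.linalg.norm(d)
def onz(n,uv,z):
    o,d=ray(n,*uv);return o+d*(z-o[2])/d[2]
def tri(a,b):
    o1,d1=ray("scene",*a);o2,d2=ray("side",*b)
    s=np.linalg.lstsq(np.c_[d1,-d2],o2-o1,rcond=None)[0]
    p,q=o1+s[0]*d1,o2+s[1]*d2
    return (p+q)/2,np.linalg.norm(p-q)
def proj(n,X):
    p=P[n];c=p["R"]@X+p["t"];return p["fx"]*c[0]/c[2]+p["cx"],p["fy"]*c[1]/c[2]+p["cy"]
E
python3 - <<'E'
from h import *
np.set_printoptions(precision=1,suppress=True)
print("tab top",tri((211.4,247.2),(279,146.75)), onz("scene",(211.4,247.2),109),onz("side",(279,146.75),109))
for n,uv in dict(lipoutL=(116.2,310.8),lipinL=(127.8,303.2),lipinR=(184.2,342.8),laL=(192.2,235.2),laR=(245.8,265.2)).items(): print(n,onz("scene",uv,75))
for n,uv in dict(lipin1=(280,124),lipin2=(321.5,131.25),lo1=(282.5,119.25),lo2=(321.75,128),la1=(255,153.75),la2=(298.75,165)).items(): print(n,onz("side",uv,75))
print("high far",tri((278.75,157.5),(237,225)));print("high R",tri((317.5,174.5),(199.5,209.25)))
print("low L",tri((250,202),(262.5,210)));print("low R",tri((288,223),(221,200)))
print("bar",tri((272,175),(185+227/4,175+95/4)),tri((296.25,190),(185+145/4,175+85/4)))
E
```

```text
tab top (array([ 555.6, -109.1,  107.9]), np.float64(4.006786267615124)) [ 558.1 -108.9  109. ] [ 553.5 -109.1  109. ]
lipoutL [ 483.5 -332.6   75. ]
lipinL [ 489.8 -307.    75. ]
lipinR [ 644.7 -301.    75. ]
laL [477.3 -89.   75. ]
laR [637.7 -84.1  75. ]
lipin1 [ 632.4 -289.7   75. ]
lipin2 [ 472.4 -311.4   75. ]
lo1 [ 638.  -324.9   75. ]
lo2 [ 479.4 -332.5   75. ]
la1 [630.6 -78.4  75. ]
la2 [469.1 -86.3  75. ]
high far (array([505.5, 270.6, 101.8]), np.float64(0.1871108055310166))
high R (array([634.9, 266. , 103.5]), np.float64(4.097973669751542))
low L (array([502.6, 123.2,  32.3]), np.float64(3.274049873762283))
low R (array([638.8, 129.6,  24.7]), np.float64(16.777541720648543))
bar (array([538.7, 180.7, 113.2]), np.float64(1.0490664461407733)) (array([613.1, 182.9,  95.2]), np.float64(6.005844336554639))
```

Side and scene agree: the incubator is centred near (555,-232) with yaw about 92°, and the cover grip is near (570,187,93) with cover yaw about 88°. The low plain slope, the stop and the 26° tilt all fit the crop. The tool always points down, so I'll grip the bar by its ends (80 of 85 mm) and let the cover pivot in the pads.

```bash
python3 -m handwheel '[[0,0,0,-8],[0,0,0,-8],[0,0,0,-8],[0,0,0,-8],[0,0,0,-8],[0,0,0,-8],[0,0,0,-8],[0,0,0,-8],[0,0,0,-8]]' 0.0854 60
```

```text
time: 1.05
tool_pos: [167.4, -575.9, 230.8]
tcp_rot: [-180.0, -0.0, 88.5]
ft_force: [-0.5, 0.4, -0.2]
finger_gap: 85.1
grip_force: 0.0
```

```bash
python3 -m handwheel '[[0.02,0.02,0,0],[0.04,0.02,0,0],[0.04,0.02,0,0],[0.04,0.02,0,0],[0.04,0.02,0,0],[0.04,0.02,0,0],[0.04,0.02,0,0],[0.04,0.02,0,0],[0.04,0.02,0,0],[0.04,0.02,0,0]]'; python3 -m handwheel '[[0.04,0.02,0,0],[0.04,0.02,0,0],[0.04,0.02,0,0],[0.04,0.02,0,0],[0.04,0.02,0,0],[0.04,0.02,0,0],[0.04,0.02,0,0],[0.04,0.02,0,0],[0.04,0.02,0,0],[0,0,0,0]]'
```

```text
time: 2.05
tool_pos: [379.7, -200.9, 231.2]
tcp_rot: [180.0, 0.0, 88.2]
ft_force: [1.4, -0.1, 0.4]
finger_gap: 85.3
grip_force: 0.0
time: 3.05
tool_pos: [571.1, 156.0, 229.6]
tcp_rot: [-179.9, -0.1, 88.4]
ft_force: [-1.4, -0.2, -0.1]
finger_gap: 85.5
grip_force: 0.0
```

Run:
```python
from bench import r
import cv2
s=r.sense();p=r.snapshot("wrist"); print(s["tool_pos"],s["tcp_rot"]); cv2.imwrite("pics/w1.png",cv2.resize(p[:,:,::-1],(768,576)))
```

```text
[571.09295276 156.04222954 229.55537067] [-1.79887634e+02 -7.00774303e-02  8.84375670e+01]
```

View pics/w1.png

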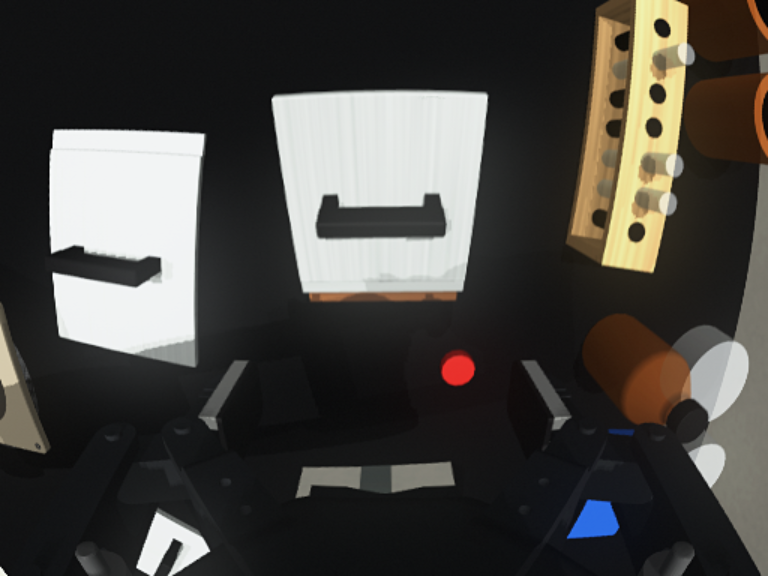

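The wrist view confirms the cover on its stand: bar corners at (317,225) and (446,225), high edge (273,97)–(487,95), tongue edge (303,292)–(464,291). The fingertips show at (245,362) and (523,362).

```bash
cat >> h.py <<'E'
from scipy.spatial.transform import Rotation as Ro
W=r.camera_params("wrist")
def wr(u,v):
    x,y=(u-W["cx"])/W["fx"],(v-W["cy"])/W["fx"];t=np.hypot(x,y)
    return np.array([x/t*np.sin(t),y/t*np.sin(t),np.cos(t)])
def wz(uv,z,pos,rot):
    T=Ro.from_euler("xyz",rot,degrees=True).as_matrix();M=W["mount"]
    o=T@M[:3,3]+pos;d=T@M[:3,:3]@wr(*uv);return o+d*(z-o[2])/d[2]
E
python3 - <<'E'
from h import *
np.set_printoptions(precision=1,suppress=True)
p=np.array([571.1,156,229.6]);rot=[-179.9,-.07,88.44]
k=2/3
# front lower corners of bar: bar centre 93 -> -x face lower edge z=93-9-2.6 ; upper edge 93+9-2.6
for n,uv,z in [("bar up L",(318,216),99.5),("bar up R",(446,214),99.5),("bar low L",(317,237),81.5),("bar low R",(446,236),81.5),
 ("hiL",(273,97),102),("hiR",(487,95),102),("loL",(303,292),28),("loR",(464,291),28)]:
    print(n,wz((uv[0]*k,uv[1]*k),z,p,rot))
M=W["mount"]
for uv in[(245,362),(523,362),(212,422),(552,430)]:
    d=M[:3,:3]@wr(uv[0]*k,uv[1]*k); s=(42.7*np.sign(uv[0]-384)-M[1,3])/d[1]; print("tip tool",M[:3,3]+s*d)
E
```

```text
bar up L [531.5 191.8  99.5]
bar up R [611.1 190.9  99.5]
bar low L [527.2 174.9  81.5]
bar low R [613.6 173.3  81.5]
hiL [507.4 267.7 102. ]
hiR [636.8 265.1 102. ]
loL [503.6 118.7  28. ]
loR [636.3 116.1  28. ]
tip tool [ 13.  -42.7 -23. ]
tip tool [ 15.5  42.7 -27.8]
tip tool [ 12.  -42.7 -54.9]
tip tool [ 11.3  42.7 -57.2]
```

```bash
python3 -m handwheel '[[0.0315,-0.0006,0,0],[0,0,0.04,0],[0,0,0.04,0],[0,0,0.025,0],[0,0,0,0],[0,0,0,0]]'
python3 - <<'E'
from bench import r
import cv2
s=r.sense();p=r.snapshot("wrist"); print(s["tool_pos"],s["tcp_rot"]); cv2.imwrite("pics/w2.png",cv2.resize(p[:,:,::-1],(768,576)))
E
```

```text
time: 3.7
tool_pos: [570.7, 182.2, 126.8]
tcp_rot: [-180.0, 0.0, 88.2]
ft_force: [-0.1, 0.5, 1.2]
finger_gap: 85.7
grip_force: 0.0
[570.6564056  182.1838784  126.80377355] [-1.79970759e+02  1.91150715e-02  8.81531909e+01]
```

View pics/w2.png

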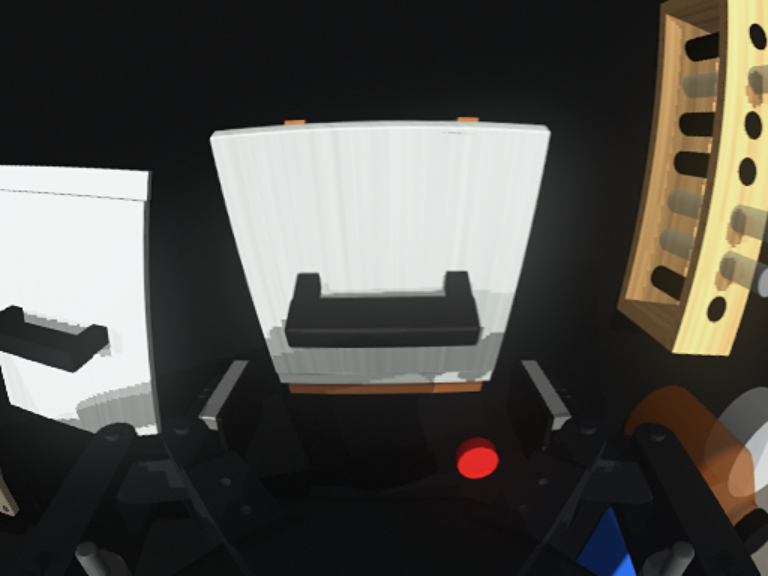

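The bar spans (286,328) to (481,328), with its lower top edge at row 345, centred between the fingertips at (247,362) and (523,362). Computing the remaining offset.

Run:
```python
from h import *
np.set_printoptions(precision=1,suppress=True)
p=np.array([570.66,182.18,126.8]);rot=[-179.97,.02,88.15]
k=2/3
for hz in (90,93,96):
  for n,uv,z in [("shL",(286,328),hz+11.6),("shR",(481,328),hz+11.6),("loL",(288,345),hz+6.4),("loR",(478,345),hz+6.4),("hiL",(211,135),hz+9),("hiR",(550,128),hz+9)]:
    print(hz,n,wz((uv[0]*k,uv[1]*k),z,p,rot))
```

```text
90 shL [530.8 187.6 101.6]
90 shR [612.  185.  101.6]
90 loL [529.4 177.3  96.4]
90 loR [612.3 174.7  96.4]
90 hiL [505.8 268.7  99. ]
90 hiR [639.5 266.9  99. ]
93 shL [531.5 188.8 104.6]
93 shR [611.4 186.3 104.6]
93 loL [530.2 178.7  99.4]
93 loR [611.6 176.1  99.4]
93 hiL [507.  268.5 102. ]
93 hiR [638.4 266.8 102. ]
96 shL [532.3 190.1 107.6]
96 shR [610.7 187.6 107.6]
96 loL [530.9 180.1 102.4]
96 loR [611.  177.6 102.4]
96 hiL [508.2 268.3 105. ]
96 hiR [637.3 266.6 105. ]
```

```bash
python3 -m handwheel '[[0.005,0.0005,0,0],[0,0,0.02,0],[0,0,0.015,0],[0,0,0.01,0],[0,0,0,0],[0,0,0,0]]'
```

```text
time: 4.35
tool_pos: [571.5, 188.1, 81.4]
tcp_rot: [-180.0, 0.0, 88.2]
ft_force: [0.0, -0.4, 0.1]
finger_gap: 85.6
grip_force: 0.0
```

```bash
python3 -m handwheel '[[-0.001,0,0.005,0],[0,0,0.005,0],[0,0,0.003,0],[0,0,0.003,0],[0,0,0.0025,0],[0,0,0,0],[0,0,0,0]]'
python3 - <<'E'
from bench import r
import cv2,numpy as np
s=r.sense();p=r.snapshot("wrist"); q=r.snapshot("side");print(s["tool_pos"],s["ft_force"])
cv2.imwrite("pics/w3.png",np.hstack([cv2.resize(p[150:342,128:384,::-1],(400,300)),cv2.resize(q[150:270,150:310,::-1],(400,300))]))
E
```

```text
time: 5.05
tool_pos: [571.5, 187.0, 62.8]
tcp_rot: [-180.0, -0.0, 88.2]
ft_force: [0.5, 1.0, 0.3]
finger_gap: 85.1
grip_force: 0.0
[571.48946433 187.04411352  62.80176343] [0.53324723 0.96673436 0.33871195]
```

View pics/w3.png

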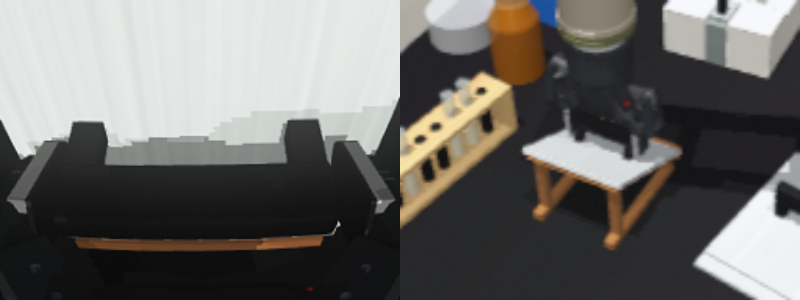

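The bar sits between both pads (about (35,190) and (370,190) in the crop) with no contact. Closing.

```bash
python3 -m handwheel '[[0,0,0,0],[0,0,0,0],[0,0,0,0],[0,0,0,0],[0,0,0,0]]' 0.074 100; python3 -m handwheel '[[0,0,-0.002,0],[0,0,-0.004,0],[0,0,-0.006,0],[0,0,-0.01,0],[0,0,-0.01,0],[0,0,0,0]]'
```

```text
time: 5.65
tool_pos: [572.0, 187.2, 63.9]
tcp_rot: [179.9, -0.0, 88.2]
ft_force: [-0.7, -0.8, 6.3]
finger_gap: 78.2
grip_force: 121.2
time: 6.25
tool_pos: [573.1, 187.4, 97.5]
tcp_rot: [179.8, -0.1, 88.2]
ft_force: [0.6, 0.5, -2.9]
finger_gap: 78.2
grip_force: 120.8
```

Run:
```python
from h import *
import cv2
np.set_printoptions(precision=1,suppress=True)
a=cv2.imread("pics/scene0.png");b=cv2.imread("pics/side0.png")
print("lip",a[322,140],a[335,160],a[345,175],"end",a[345,150],"top",a[290,140],"side lip",b[122,300],b[126,315],"lipfront",b[127,300],b[129,312],"box",b[135,285])
for n,i,(x,y,w,h) in(("scene",a,(105,290,100,70)),("side",b,(270,112,60,25))):
    c=cv2.cvtColor(i[y:y+h,x:x+w],cv2.COLOR_BGR2HSV).astype(int)
    g=i[y:y+h,x:x+w].astype(int)
    m=((g[...,1]-g[...,2]>10)&(g[...,1]>100)).astype(np.uint8)
    k,l,s,ce=cv2.connectedComponentsWithStats(m);j=1+np.argmax(s[1:,4])
    cn=cv2.findContours((l==j).astype(np.uint8),cv2.RETR_EXTERNAL,cv2.CHAIN_APPROX_NONE)[0][0]
    bx=cv2.approxPolyDP(cv2.convexHull(cn),2.5,True)[:,0]+[x,y]
    print(n,s[j],ce[j]+[x,y],"poly",bx.tolist())
    for q in bx: print(onz(n,q,75))
    print("cen",onz(n,ce[j]+[x,y],75))
```

```text
lip [159 168 154] [160 167 153] [165 173 158] end [120 129 129] top [232 232 228] side lip [83 83 79] [108 109 103] lipfront [141 144 134] [173 175 164] box [216 217 214]
scene [  12   12   66   52 1013] [149.8 327.4] poly [[118, 309], [126, 302], [182, 343], [173, 353], [120, 314]]
[ 483.4 -327.8   75. ]
[ 484.6 -307.3   75. ]
[ 641.4 -303.8   75. ]
[ 640.6 -328.    75. ]
[ 495.6 -332.9   75. ]
cen [ 566.9 -317.6   75. ]
side [12  8 31 10 77] [296.4 124.4] poly [[282, 121], [312, 129]]
[ 634.4 -312.5   75. ]
[ 509.8 -310.3   75. ]
cen [ 574.7 -314.1   75. ]
```

```bash
python3 -m handwheel '[[0,0,-0.04,0],[0,0,-0.035,0],[-0.02,0,0,0],[-0.04,0,0,0],[-0.04,0,0,0],[-0.04,0,0,0],[-0.04,0,0,0],[-0.02,0,0,0],[0,0,0,0],[0,0,0,0]]'
```

```text
time: 7.25
tool_pos: [565.2, -13.1, 169.8]
tcp_rot: [180.0, -0.0, 88.1]
ft_force: [0.2, 0.3, -4.2]
finger_gap: 78.0
grip_force: 122.8
```

```bash
python3 -m handwheel '[[0,0,0,-2],[0,0,0,-2],[-0.03,-0.002,0,0],[-0.04,-0.003,0,0],[-0.04,-0.003,0,0],[-0.04,-0.003,0,0],[-0.04,-0.003,0,0],[-0.022,-0.002,0.02,0],[0,0,0.02,0],[0,0,0,0]]'; python3 -m handwheel '[[0,0,0,0],[0,0,0,0]]'
python3 - <<'E'
from bench import r
import cv2,numpy as np
s=r.sense();p=r.snapshot("scene"); q=r.snapshot("side");print(s["tool_pos"],s["tcp_rot"],s["ft_force"])
cv2.imwrite("pics/sc1.png",p[:,:,::-1]);cv2.imwrite("pics/sd1.png",q[:,:,::-1])
cv2.imwrite("pics/h1.png",np.hstack([cv2.resize(p[190:370,90:270,::-1],(400,400),interpolation=cv2.INTER_CUBIC),cv2.resize(q[80:200,230:350,::-1],(400,400),interpolation=cv2.INTER_CUBIC)]))
E
```

```text
time: 8.25
tool_pos: [555.5, -223.8, 126.1]
tcp_rot: [-179.7, -0.2, 92.2]
ft_force: [-1.0, 0.2, -3.7]
finger_gap: 78.3
grip_force: 122.6
time: 8.45
tool_pos: [558.4, -224.5, 131.2]
tcp_rot: [179.9, 0.0, 92.3]
ft_force: [0.3, -0.8, -3.1]
finger_gap: 77.8
grip_force: 122.6
[ 558.43188685 -224.4613424   131.20092913] [1.79907766e+02 3.71316561e-02 9.22944504e+01] [ 0.27857765 -0.75216965 -3.09900264]
```

View pics/h1.png

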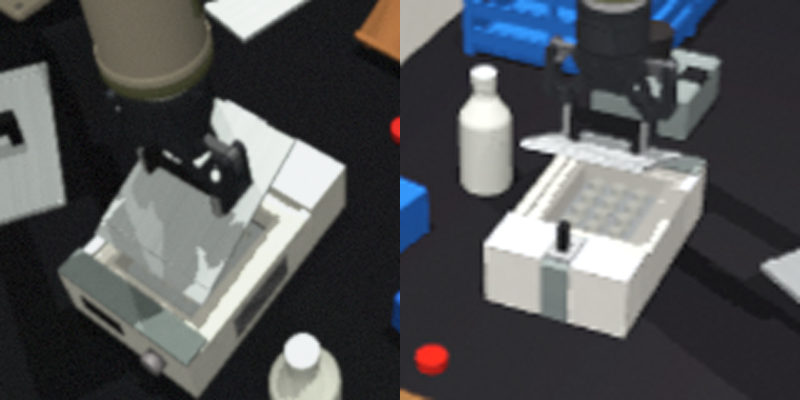

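Run:
```python
from h import *
import cv2
def Rz(a): a=np.radians(a);return np.array([[np.cos(a),-np.sin(a),0],[np.sin(a),np.cos(a),0],[0,0,1]])
O=np.array([557,-231.5,0]);A=Rz(92)
I=[O+A@np.array(v) for v in[(-72,80,75),(-72,-80,75),(-100,80,75),(-100,-80,75),(146,80,75),(146,-80,75),(84,80,75),(84,-80,75),(-100,80,0),(146,-80,0)]]
H=np.array([558.4,-224.5,131.2+30.5]);t=.45;c,s=np.cos(t),np.sin(t)
T=Rz(92.2)@np.array([[c,0,-s],[0,1,0],[s,0,c]])
C=[H+T@np.array(v) for v in[(-89,65,-33),(-89,-65,-33),(75,65,-26),(75,-65,-26)]]
out=[]
for n,f,(x,y,w,h) in(("scene","sc1",(105,220,150,150)),("side","sd1",(240,110,100,100))):
    i=cv2.imread(f"pics/{f}.png")[y:y+h,x:x+w];k=400/w
    i=cv2.resize(i,(400,400),interpolation=cv2.INTER_CUBIC)
    for L,col in((I,(0,0,255)),(C,(255,0,0))):
        for X in L:
            u,v=proj(n,X);cv2.drawMarker(i,(int((u+.5-x)*k),int((v+.5-y)*k)),col,cv2.MARKER_CROSS,11,1)
    out.append(i)
cv2.imwrite("pics/ov1.png",np.hstack(out))
```

```text
(no output)
```

View pics/ov1.png

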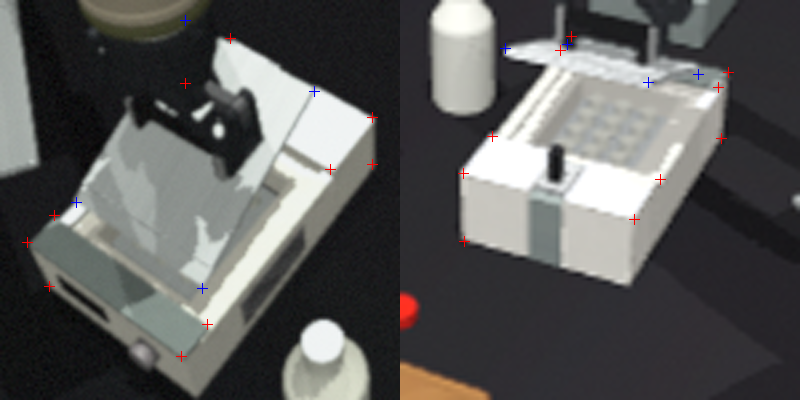

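The overlay agrees in both views: incubator corners within about 1 px (true x about 1.5 mm greater, matching my handle x) and cover corners within 1 px at tilt 0.45. Next I'll lower the tilted cover so the tongue tip is just above the ledge.

```bash
python3 -m handwheel '[[-0.003,0,0.01,0],[0,0,0.01,0],[0,0,0.006,0],[0,0,0.003,0],[0,0,0,0],[0,0,0,0]]'
```

```text
time: 9.15
tool_pos: [557.5, -228.4, 100.8]
tcp_rot: [180.0, -0.0, 92.2]
ft_force: [0.0, -0.0, -3.5]
finger_gap: 78.2
grip_force: 122.6
```

```bash
for i in 1; do :; done; python3 -m handwheel '[[0,0,0.001,0],[0,0,0,0]]'; python3 -m handwheel '[[0,0,0.001,0],[0,0,0,0]]'; python3 -m handwheel '[[0,0,0.0005,0],[0,0,0,0]]'
```

```text
time: 9.35
tool_pos: [557.7, -228.4, 100.1]
tcp_rot: [180.0, 0.0, 92.2]
ft_force: [-0.3, -0.6, -3.7]
finger_gap: 78.0
grip_force: 122.6
time: 9.55
tool_pos: [557.5, -228.3, 98.8]
tcp_rot: [-180.0, -0.0, 92.2]
ft_force: [0.3, -0.2, -3.5]
finger_gap: 77.9
grip_force: 122.6
time: 9.75
tool_pos: [557.4, -228.3, 98.2]
tcp_rot: [-180.0, -0.0, 92.2]
ft_force: [-0.3, -0.5, -3.5]
finger_gap: 78.0
grip_force: 122.6
```

```bash
python3 -m handwheel '[[0,0,0.001,0],[0,0,0,0]]' | sed -n '2p;4p';  python3 -m handwheel '[[0,0,0.001,0],[0,0,0,0]]'| sed -n '2p;4p'
```

```text
tool_pos: [557.4, -228.3, 97.1]
ft_force: [-0.8, -0.3, -3.3]
tool_pos: [557.6, -228.3, 96.4]
ft_force: [-0.7, 0.3, -2.5]
```

```bash
python3 -m handwheel '[[0,0,0.001,0],[0,0,0,0]]' | sed -n '2p;4p';  python3 -c "
from bench import r;import numpy as np
print(np.mean([r.sense()['ft_force'] for _ in range(5)],0))"
```

```text
tool_pos: [557.7, -228.2, 95.8]
ft_force: [-1.2, 2.8, 2.1]
[-1.23159432  2.83266226  2.12959258]
```

```bash
python3 -m handwheel '[[0,0,-0.001,0],[-0.003,0,0,0],[-0.003,0,0,0],[-0.003,0,0,0],[0,0,0,0],[0,0,0,0]]' | sed -n '2p;4p';  python3 -m handwheel '[[-0.002,0,0,0],[0,0,0,0]]'| sed -n '2p;4p';python3 -m handwheel '[[-0.0015,0,0,0],[0,0,0,0]]'| sed -n '2p;4p'
```

```text
tool_pos: [557.8, -237.7, 96.2]
ft_force: [0.2, -1.3, -2.3]
tool_pos: [557.9, -239.4, 96.3]
ft_force: [-0.1, 0.3, -1.5]
tool_pos: [558.0, -240.9, 96.4]
ft_force: [-0.2, 1.3, -1.6]
```

```bash
python3 -m handwheel '[[-0.0015,0,0,0],[0,0,0,0]]' | sed -n '2p;4p';  python3 -m handwheel '[[-0.0015,0,0,0],[0,0,0,0]]'| sed -n '2p;4p'
```

```text
tool_pos: [558.1, -242.5, 96.3]
ft_force: [0.2, 2.3, -0.8]
tool_pos: [558.1, -244.0, 96.3]
ft_force: [-0.1, 0.8, -1.4]
```

Hooked: the ledge was felt at the expected height and the tongue is about 6 mm under the lip with small forces. Easing the grip and lowering along the arc about the tongue.

```bash
python3 -m handwheel '[[0,0,0,0],[0,0,0,0],[0,0,0,0]]' - 40 | sed -n '2p;4,6p'; python3 -m handwheel '[[0.0014,0,0.0017,0],[0.0013,0,0.0017,0],[0,0,0,0]]' | sed -n '2p;4p'; python3 -m handwheel '[[0.0012,0,0.0018,0],[0.0012,0,0.0018,0],[0,0,0,0]]'| sed -n '2p;4p'
python3 - <<'E'
from bench import r
import cv2
cv2.imwrite("pics/sc2.png",r.snapshot("scene")[:,:,::-1]);cv2.imwrite("pics/sd2.png",r.snapshot("side")[:,:,::-1])
E
```

```text
tool_pos: [558.1, -243.9, 96.2]
ft_force: [-0.1, 0.6, -1.0]
finger_gap: 77.9
grip_force: 123.0
tool_pos: [558.1, -241.6, 93.7]
ft_force: [-2.8, -0.0, 6.6]
tool_pos: [558.2, -238.9, 90.7]
ft_force: [-4.0, 3.4, 7.6]
```

```bash
python3 -m handwheel '[[0,0,0,0],[0,0,0,0],[0,0,0,0]]' 0.0755 40 | sed -n '2p;4,6p'; python3 -m handwheel '[[0,-0.001,0,0],[0,0,0,0]]' | sed -n '2p;4,6p'
python3 - <<'E'
from bench import r
print(r.sense()["wrist_torque"])
import cv2,numpy as np
a=cv2.imread("pics/sc2.png");b=cv2.imread("pics/sd2.png")
cv2.imwrite("pics/v2.png",np.hstack([cv2.resize(a[220:370,105:255],(400,400),interpolation=cv2.INTER_CUBIC),cv2.resize(b[100:200,240:340],(400,400),interpolation=cv2.INTER_CUBIC)]))
E
```

```text
tool_pos: [558.2, -238.9, 90.7]
ft_force: [-4.3, 3.5, 9.4]
finger_gap: 78.3
grip_force: 124.5
tool_pos: [558.1, -239.1, 90.9]
ft_force: [0.4, 2.9, 7.3]
finger_gap: 78.0
grip_force: 124.2
[-0.36511412  0.12123043 -0.01967439]
```

View pics/v2.png

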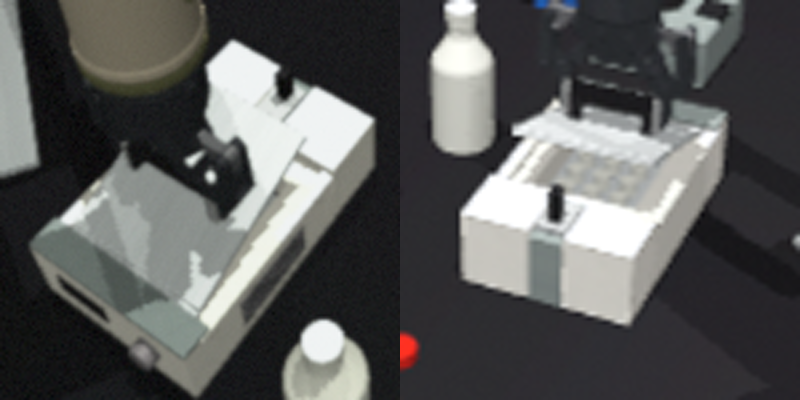

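The tongue side is tucked at the lip (lip edge line (62,220)–(210,328)), the cover is tilted and the latch tab is clear at (285,85). Continuing the arc.

```bash
python3 -m handwheel '[[0.0011,0,0.0018,0],[0.0011,0,0.0019,0],[0,0,0,0]]' | sed -n '2p;4p'; python3 -m handwheel '[[0.001,0,0.0019,0],[0.001,0,0.0019,0],[0,0,0,0]]'| sed -n '2p;4p'
```

```text
tool_pos: [558.0, -236.6, 87.9]
ft_force: [-3.1, 4.4, 13.4]
tool_pos: [558.2, -233.9, 83.8]
ft_force: [-2.3, 8.5, 11.2]
```

```bash
python3 -m handwheel '[[0.0014,-0.0004,0.0019,0],[0.0014,0,0.0019,0],[0,0,0,0]]' | sed -n '2p;4p'; python3 -m handwheel '[[0.0013,0,0.002,0],[0.0013,0,0.002,0],[0,0,0,0]]'| sed -n '2p;4p'
```

```text
tool_pos: [558.0, -231.4, 80.0]
ft_force: [-1.2, 5.2, 9.9]
tool_pos: [557.9, -229.0, 76.0]
ft_force: [-0.3, 5.5, 9.7]
```

```bash
python3 -m handwheel '[[0.0007,0,0.002,0],[0.0006,0,0.002,0],[0,0,0,0]]' | sed -n '2p;4p'; python3 -m handwheel '[[0.0006,0,0.002,0],[0.0006,0,0.002,0],[0,0,0,0]]'| sed -n '2p;4p'
```

```text
tool_pos: [557.9, -227.1, 72.0]
ft_force: [-0.3, 8.8, 10.9]
tool_pos: [558.0, -226.1, 68.6]
ft_force: [-2.7, 7.7, 15.6]
```

Run:
```python
from h import *
import cv2
p=r.snapshot("scene");q=r.snapshot("side");w=r.snapshot("wrist")
cv2.imwrite("pics/v3.png",np.hstack([cv2.resize(p[220:370,105:255,::-1],(400,400),interpolation=cv2.INTER_CUBIC),cv2.resize(w[130:290,176:336,::-1],(400,400),interpolation=cv2.INTER_CUBIC)]))
```

```text
(no output)
```

View pics/v3.png

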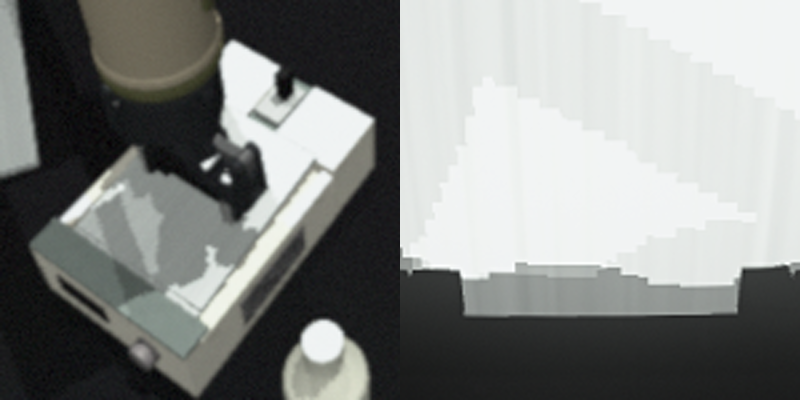

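The scene crop shows the cover nearly flat in the recess, with the tongue edge under the lip (62,220)–(200,340) and the latch clear. (The wrist crop was too close to be useful.) Finishing the lowering by force.

```bash
python3 -m handwheel '[[0.0006,-0.0004,0.0018,0],[0.0006,0,0.0018,0],[0,0,0,0]]' | sed -n '2p;4p'; python3 -m handwheel '[[0.0004,0,0.0015,0],[0,0,0,0]]'| sed -n '2p;4p'; python3 -m handwheel '[[0.0003,0,0.001,0],[0,0,0,0]]'| sed -n '2p;4p'
```

```text
tool_pos: [558.1, -226.1, 68.4]
ft_force: [-14.1, 9.6, 36.4]
tool_pos: [558.2, -226.1, 68.3]
ft_force: [-19.7, 11.2, 47.4]
tool_pos: [558.2, -226.1, 68.3]
ft_force: [-23.8, 11.4, 54.8]
```

Progress stopped at z 68 with a side load in -x, so the cover's +x side is riding on a rim or cheek. I'll back off and feel for the lateral centre.

```bash
python3 -c "
from bench import r;print(r.sense()['wrist_torque'])"; python3 -m handwheel '[[0,0,-0.004,0],[-0.0004,0,-0.0026,0],[0,0,0,0]]'| sed -n '2,4p'; python3 -c "
from bench import r;print(r.sense()['wrist_torque'])"; for k in 1; do python3 -m handwheel '[[0,-0.001,0,0],[0,0,0,0]]'| sed -n '2,4p'; done;python3 -m handwheel '[[0,-0.001,0,0],[0,0,0,0]]'| sed -n '2,4p'; python3 -c "
from bench import r;print(r.sense()['wrist_torque'])"
```

```text
[8.94459868e-01 3.51696251e+00 2.09720824e-03]
tool_pos: [557.7, -226.0, 68.7]
tcp_rot: [179.7, 0.1, 92.2]
ft_force: [5.6, 0.7, 5.7]
[-0.75106671 -0.97828428  0.34574583]
tool_pos: [557.2, -226.0, 68.7]
tcp_rot: [179.7, 0.1, 92.2]
ft_force: [5.3, 0.4, 8.8]
tool_pos: [556.3, -226.0, 68.7]
tcp_rot: [179.7, 0.2, 92.2]
ft_force: [6.7, 1.3, 9.5]
[-0.67076522 -0.86815639  0.39908942]
```

Run:
```python
from h import *
import cv2
np.set_printoptions(precision=0,suppress=True)
s=r.sense();pos,rot=s["tool_pos"],s["tcp_rot"]
w=r.snapshot("wrist");cv2.imwrite("pics/w4.png",w[:,:,::-1])
cv2.imwrite("pics/sc4.png",r.snapshot("scene")[:,:,::-1]);cv2.imwrite("pics/sd4.png",r.snapshot("side")[:,:,::-1])
g=cv2.cvtColor(w,cv2.COLOR_RGB2GRAY)
lsd=cv2.createLineSegmentDetector(2).detect(g)[0][:,0]
for l in sorted(lsd,key=lambda l:-np.hypot(l[0]-l[2],l[1]-l[3])):
    L=np.hypot(l[0]-l[2],l[1]-l[3])
    if L<30 : continue
    A,B=wz(l[:2],67,pos,rot),wz(l[2:],67,pos,rot)
    if max(A[1],B[1])>-60 or min(A[1],B[1])<-330: continue
    print(int(L),l,"world67",A[:2]-[557.5,-231.5],B[:2]-[557.5,-231.5])
```

```text
131 [259.  96. 128. 102.] world67 [-2. 83.] [-68.  80.]
121 [394. 146. 376. 266.] world67 [71. 63.] [ 73. -10.]
107 [202. 256. 309. 255.] world67 [-31.  -5.] [30. -2.]
103 [422. 104. 422.   1.] world67 [86. 87.] [ 84. 146.]
100 [102.   1. 101. 101.] world67 [-87. 137.] [-85.  82.]
99 [382. 203. 395. 105.] world67 [69. 31.] [68. 85.]
95 [338. 298. 243. 302.] world67 [ 53. -34.] [ -7. -37.]
94 [300.   1. 300.  96.] world67 [ 16. 133.] [18. 84.]
94 [389. 275. 407. 182.] world67 [ 84. -17.] [82. 44.]
93 [228.  94. 229.   1.] world67 [-17.  84.] [-18. 131.]
93 [297.  94. 296.   1.] world67 [16. 85.] [ 14. 133.]
90 [302.  94. 392.  99.] world67 [19. 85.] [67. 88.]
88 [348.  99. 259.  96.] world67 [42. 85.] [-2. 83.]
85 [ 62. 234.  -2. 177.] world67 [-124.    2.] [-177.   39.]
76 [108. 108. 115. 185.] world67 [-80.  78.] [-79.  36.]
74 [407. 181. 415. 107.] world67 [82. 44.] [81. 85.]
72 [246. 302. 173. 299.] world67 [ -5. -36.] [-51. -38.]
69 [103. 102. 172.  97.] world67 [-83.  81.] [-45.  82.]
68 [232.   1. 233.  69.] world67 [-17. 131.] [-15.  96.]
66 [495.  77. 481. 142.] world67 [141.
[... 666 characters left out ...]
67 [70. 85.] [70. 64.]
38 [154. 273. 173. 239.] world67 [-61. -19.] [-47.   5.]
38 [339. 239. 357. 273.] world67 [46.  9.] [ 62. -15.]
38 [510. 283. 481. 258.] world67 [218. -40.] [164. -10.]
37 [481. 258. 451. 235.] world67 [164. -10.] [126.  10.]
35 [132. 275. 152. 246.] world67 [-76. -22.] [-60.   0.]
35 [208. 323. 243. 325.] world67 [-29. -56.] [ -6. -57.]
35 [323. 334. 343. 305.] world67 [ 48. -66.] [ 57. -40.]
34 [170. 306. 190. 334.] world67 [-54. -44.] [-43. -69.]
32 [271. 325. 303. 323.] world67 [ 12. -56.] [ 33. -54.]
32 [481. 147. 511. 160.] world67 [135.  69.] [168.  63.]
31 [276. 243. 307. 244.] world67 [10.  6.] [28.  5.]
30 [242. 327. 272. 327.] world67 [ -7. -59.] [ 13. -58.]
```

Line segments in the wrist image put the incubator centreline at column ~263 (channel 228–300, box sides 101.5–422), the bar at 255.5, and the plain edge at 128–395. So the cover has yawed about 1.8° in the hand, with its tongue end about 3 mm too far to -x. Correcting both.

```bash
python3 -m handwheel '[[0,0,-0.001,0],[0,0.0015,0,0],[0,0.0015,0,0],[0,0,0,-0.8],[0,0,0,-0.8],[0,0,0,0]]'| sed -n '2,4p'
cat > lines.py <<'E'
from h import *
import cv2,sys
np.set_printoptions(precision=0,suppress=True)
s=r.sense();pos,rot=s["tool_pos"],s["tcp_rot"]
w=r.snapshot("wrist");cv2.imwrite(f"pics/{sys.argv[1]}.png",w[:,:,::-1])
g=cv2.cvtColor(w,cv2.COLOR_RGB2GRAY)
print(pos,s["wrist_torque"])
for l in sorted(cv2.createLineSegmentDetector(2).detect(g)[0][:,0],key=lambda l:-np.hypot(l[0]-l[2],l[1]-l[3])):
    L=np.hypot(l[0]-l[2],l[1]-l[3])
    if L<40 or min(l[0],l[2])<95 or max(l[0],l[2])>430 or max(l[1],l[3])>280: continue
    A,B=wz(l[:2],67,pos,rot),wz(l[2:],67,pos,rot)
    print(int(L),l,A[:2]-[557.5,-231.5],B[:2]-[557.5,-231.5])
E
python3 lines.py w5
```

```text
tool_pos: [556.9, -226.4, 68.7]
tcp_rot: [179.9, 0.1, 93.8]
ft_force: [-4.2, -1.8, 12.2]
[ 557. -226.   69.] [-1.  0. -0.]
132 [367.  99. 234.  96.] [51. 87.] [-15.  82.]
118 [396. 148. 374. 265.] [71. 64.] [73. -7.]
113 [379. 221. 395. 108.] [69. 22.] [67. 85.]
108 [425. 109. 427.   1.] [86. 87.] [ 84. 149.]
108 [202. 256. 311. 255.] [-30.  -6.] [32. -1.]
103 [111. 129. 121. 232.] [-80.  64.] [-78.   5.]
100 [403. 211. 417. 111.] [83. 29.] [81. 85.]
96 [107.   1. 104.  97.] [-86. 134.] [-85.  81.]
95 [306.   1. 303.  96.] [ 16. 133.] [18. 85.]
93 [300.  94. 302.   1.] [16. 85.] [ 14. 133.]
91 [231.  92. 234.   1.] [-17.  84.] [-18. 130.]
90 [227.  97. 137. 102.] [-19.  82.] [-65.  78.]
89 [126. 196. 114. 107.] [-73.  28.] [-78.  76.]
87 [304.  94. 392.  99.] [18. 85.] [65. 89.]
70 [158.  94. 228.  94.] [-53.  82.] [-18.  83.]
67 [238.   1. 237.  68.] [-17. 130.] [-15.  96.]
66 [387. 275. 402. 211.] [ 84. -15.] [83. 28.]
60 [238.  68. 298.  71.] [-14.  96.] [15. 97.]
59 [236.  94. 296.  94.] [-15.  83.] [14. 85.]
52 [140. 258. 129. 207.] [-68. -12.] [-71.  21.]
50 [107.  97. 157.  94.] [-83.  81.] [-54.  82.]
46 [286.  77. 239.  73.] [ 9. 93.] [-13.  93.]
40 [122. 233. 129. 273.] [-78.   4.] [-77. -24.]
```

```bash
python3 -m handwheel '[[0,0,-0.001,0],[0,0,0,0]]'| sed -n '2,4p'; python3 -m handwheel '[[0,0,-0.001,0],[0,0,0,0]]'| sed -n '2,4p'; python3 -m handwheel '[[0,0.001,0,0],[0,0,0,0]]'| sed -n '2,4p'; python3 -m handwheel '[[0,0.001,0,0],[0,0,0,0]]'| sed -n '2,4p'
```

```text
tool_pos: [556.9, -226.1, 68.9]
tcp_rot: [179.9, 0.1, 93.8]
ft_force: [-0.6, -4.9, 5.5]
tool_pos: [556.7, -225.3, 69.5]
tcp_rot: [180.0, 0.0, 93.8]
ft_force: [0.5, -2.6, 2.8]
tool_pos: [556.9, -224.9, 69.1]
tcp_rot: [-179.9, -0.0, 93.8]
ft_force: [-3.3, -3.2, 4.4]
tool_pos: [557.6, -224.7, 69.1]
tcp_rot: [-179.9, -0.1, 93.8]
ft_force: [-4.9, -1.3, 6.9]
```

```bash
python3 -m handwheel '[[-0.0015,0,0,0],[0,0,0,0]]'| sed -n '2,4p'; python3 -m handwheel '[[0,0.001,0,0],[0,0,0,0]]'| sed -n '2,4p'; python3 -m handwheel '[[0,0.001,0,0],[0,0,0,0]]'| sed -n '2,4p'; python3 lines.py w6
```

```text
tool_pos: [558.0, -225.3, 69.2]
tcp_rot: [-179.9, -0.1, 93.8]
ft_force: [-3.6, 2.7, 7.3]
tool_pos: [558.6, -225.3, 69.1]
tcp_rot: [-179.9, -0.1, 93.8]
ft_force: [-6.6, 1.9, 7.8]
tool_pos: [559.6, -225.3, 69.1]
tcp_rot: [-179.9, -0.1, 93.8]
ft_force: [-5.8, 2.0, 8.7]
[ 560. -225.   69.] [-0.  0. -0.]
115 [357.  99. 242.  96.] [48. 87.] [-9. 83.]
110 [420. 111. 422.   1.] [86. 87.] [ 83. 149.]
108 [202. 256. 311. 255.] [-27.  -5.] [34. -0.]
102 [384. 273. 405. 173.] [ 84. -13.] [82. 52.]
97 [104.   1. 100.  98.] [-87. 136.] [-85.  82.]
93 [298.  94. 392.  99.] [18. 86.] [68. 90.]
93 [300.   1. 297.  94.] [ 16. 134.] [17. 86.]
93 [225.  94. 229.   1.] [-17.  84.] [-19. 132.]
93 [294.  94. 296.   1.] [16. 86.] [ 14. 134.]
85 [113. 191. 125. 275.] [-79.  30.] [-77. -26.]
83 [373. 242. 388. 160.] [71.  9.] [70. 58.]
79 [107. 112. 112. 191.] [-80.  74.] [-79.  31.]
71 [199.  98. 128. 103.] [-30.  82.] [-68.  79.]
70 [232.   1. 231.  71.] [-17. 132.] [-15.  96.]
67 [103.  99. 171.  96.] [-83.  81.] [-44.  82.]
64 [122. 169. 114. 106.] [-72.  43.] [-76.  77.]
64 [384. 198. 371. 261.] [72. 36.] [72. -3.]
61 [232.  70. 293.  73.] [-15.  96.] [15. 97.]
60 [405. 172. 412. 112.] [82. 52.] [81. 85.]
54 [139. 262. 130. 208.] [-66. -14.] [-69.  21.]
51 [172.  96. 223.  95.] [-44.  82.] [-18.  83.]
48 [281.  79. 232.  75.] [ 9. 93.] [-14.  93.]
48 [391. 149. 384. 197.] [71. 64.] [71. 37.]
42 [242.  97. 199.  98.] [-9. 83.] [-30.  81.]
```

```bash
python3 -m handwheel '[[0,0,0,0.6],[0,0,0.001,0],[0,0,0,0]]'| sed -n '2,4p'; python3 -m handwheel '[[0,0,0.001,0],[0,0,0,0]]'| sed -n '2,4p'; python3 -m handwheel '[[0,0,0.001,0],[0,0,0,0]]'| sed -n '2,4p';  python3 -m handwheel '[[0,0,0.001,0],[0,0,0,0]]'| sed -n '2,4p'; python3 lines.py w7 | head -12
```

```text
tool_pos: [560.4, -224.9, 68.9]
tcp_rot: [-179.9, -0.1, 93.2]
ft_force: [-5.9, 4.7, 12.3]
tool_pos: [560.5, -224.9, 68.8]
tcp_rot: [-180.0, -0.1, 93.2]
ft_force: [-9.9, 6.4, 18.2]
tool_pos: [560.5, -225.0, 68.7]
tcp_rot: [-180.0, -0.1, 93.2]
ft_force: [-13.3, 9.0, 25.9]
tool_pos: [560.5, -224.9, 68.6]
tcp_rot: [-180.0, -0.1, 93.2]
ft_force: [-18.0, 9.6, 32.5]
[ 561. -225.   69.] [ 1.  2. -0.]
131 [357.  98. 226.  96.] [50. 88.] [-15.  83.]
108 [202. 256. 311. 255.] [-26.  -4.] [35. -0.]
107 [417. 108. 419.   1.] [85. 87.] [ 83. 148.]
105 [384. 273. 404. 170.] [ 84. -13.] [82. 53.]
102 [118. 100. 221.  95.] [-72.  82.] [-18.  84.]
100 [100.   1.  97. 101.] [-87. 138.] [-85.  82.]
96 [294.  94. 391.  99.] [18. 86.] [68. 90.]
95 [221.  96. 224.   1.] [-17.  84.] [-19. 132.]
93 [295.   1. 293.  94.] [ 16. 134.] [17. 86.]
93 [290.  94. 291.   1.] [16. 86.] [ 14. 134.]
88 [103. 103. 110. 192.] [-81.  80.] [-79.  31.]
```

Run:
```python
import cv2,numpy as np
g=cv2.imread("pics/w7.png",0)
for y in(106,112,120,135,160):
    print(y,"L",g[y,94:146:2].tolist());print("   R",g[y,340:424:2].tolist())
for x in(122,128,136,150,180,330,350,370,385): print(x,"col",g[86:120,x].tolist())
```

```text
106 L [17, 17, 18, 18, 16, 53, 175, 204, 228, 240, 244, 223, 229, 228, 229, 233, 232, 228, 227, 226, 225, 229, 229, 228, 228, 231]
   R [243, 243, 243, 243, 243, 243, 243, 243, 243, 243, 243, 243, 243, 243, 243, 243, 243, 243, 243, 243, 243, 243, 243, 243, 243, 242, 243, 236, 243, 243, 243, 242, 242, 242, 241, 242, 241, 242, 240, 50, 54, 52]
112 L [17, 18, 18, 18, 19, 48, 248, 243, 243, 243, 243, 215, 230, 227, 228, 232, 232, 230, 227, 226, 225, 227, 229, 227, 228, 230]
   R [243, 243, 243, 243, 243, 243, 243, 243, 243, 243, 243, 243, 243, 243, 243, 243, 243, 243, 243, 243, 243, 243, 243, 243, 242, 242, 243, 236, 242, 243, 243, 243, 244, 244, 248, 45, 59, 56, 56, 56, 53, 53]
120 L [20, 18, 20, 20, 21, 11, 251, 243, 243, 243, 243, 245, 232, 228, 228, 230, 233, 231, 228, 226, 226, 227, 229, 228, 228, 229]
   R [243, 243, 243, 243, 243, 243, 243, 243, 243, 243, 243, 243, 243, 243, 243, 243, 243, 243, 243, 243, 243, 243, 242, 243, 243, 242, 243, 243, 242, 242, 242, 242, 242, 242, 251, 56, 59, 59, 56, 55, 55, 52]
135 L [22, 22, 21, 24, 24, 22, 177, 244, 242, 243, 242, 243, 230, 230, 227, 
[... 1509 characters left out ...]
43, 243, 243, 243, 243, 243, 243, 243, 245, 235, 164, 232, 245, 243, 243, 243, 243, 243, 243, 243, 243, 243, 243, 243, 243, 243, 243, 243, 243, 243, 243, 243, 243]
350 col [243, 243, 243, 243, 243, 243, 243, 243, 243, 243, 244, 244, 152, 230, 245, 243, 243, 243, 243, 243, 243, 243, 243, 243, 243, 243, 243, 243, 243, 243, 243, 243, 243, 243]
370 col [243, 243, 243, 243, 243, 243, 243, 243, 243, 243, 243, 244, 247, 183, 222, 246, 243, 243, 243, 243, 243, 243, 243, 243, 243, 243, 243, 243, 243, 243, 243, 243, 243, 243]
385 col [243, 243, 243, 243, 243, 243, 243, 243, 243, 243, 243, 243, 244, 243, 198, 202, 243, 244, 243, 243, 243, 242, 242, 243, 243, 243, 243, 242, 243, 243, 242, 242, 243, 243]
```

Run:
```python
from h import *
np.set_printoptions(precision=1,suppress=True)
pos=np.array([560.5,-224.9,68.6]);rot=[-180,-.1,93.2]
def W_(a,b,z):
    A,B=wz(a,z,pos,rot),wz(b,z,pos,rot);return np.linalg.norm(A-B),(A+B)[:2]/2,A[:2],B[:2]
print("outer67",W_((105.5,112),(409.5,112),67),W_((107,160),(404,160),67))
for z in(67,70,74,78,82):
    print(z,W_((116,112),(394,112),z)[:2],W_((122,160),(388,160),z)[:2])
```

```text
outer67 (np.float64(160.25612241639212), array([ 558.2, -151.5]), array([ 478.2, -156. ]), array([ 638.2, -146.9])) (np.float64(160.94812589059148), array([ 558.4, -177.5]), array([ 478., -182.]), array([ 638.7, -173. ]))
67 (np.float64(144.33364408948063), array([ 556.7, -152.2])) (np.float64(141.59900345117106), array([ 558.1, -177.9]))
70 (np.float64(141.3463479168602), array([ 556.7, -152.1])) (np.float64(138.66830656670575), array([ 558.1, -177.2]))
74 (np.float64(137.36328635336622), array([ 556.7, -152. ])) (np.float64(134.76071072075217), array([ 558.1, -176.4]))
78 (np.float64(133.38022478987224), array([ 556.7, -151.9])) (np.float64(130.85311487479842), array([ 558. , -175.6]))
82 (np.float64(129.39716322637824), array([ 556.7, -151.8])) (np.float64(126.94551902884483), array([ 558. , -174.8]))
```

The calibrated widths (outer box exactly 160 mm at z=67) show the plain edge still about 14 mm up. It's resting on the cheek tops at x ≈ +84 because the tongue isn't pushed far enough under the lip. I'll unload, push 3 mm toward the lip, and lower again.

```bash
python3 -m handwheel '[[0,0,-0.003,0],[0,0,-0.003,0.4],[0,0,0,0]]'| sed -n '2,4p'; python3 -m handwheel '[[-0.0015,0,0,0],[-0.0015,0,0,0],[0,0,0,0]]'| sed -n '2,4p'; python3 -m handwheel '[[-0.001,0,0,0],[0,0,0,0]]'| sed -n '2,4p'
```

```text
tool_pos: [560.6, -225.5, 71.2]
tcp_rot: [-180.0, -0.1, 92.8]
ft_force: [1.1, 2.2, 1.8]
tool_pos: [560.6, -229.1, 71.1]
tcp_rot: [-180.0, -0.0, 92.8]
ft_force: [-0.6, 3.8, 2.4]
tool_pos: [560.6, -230.4, 71.2]
tcp_rot: [-180.0, -0.0, 92.8]
ft_force: [-0.4, 2.7, 3.7]
```

```bash
python3 -m handwheel '[[0.0008,0,0.002,0],[0,0,0,0]]'| sed -n '2,4p'; python3 -m handwheel '[[0.0008,0,0.002,0],[0,0,0,0]]'| sed -n '2,4p'; python3 -m handwheel '[[0.0008,0,0.0015,0],[0,0,0,0]]'| sed -n '2,4p'
```

```text
tool_pos: [560.7, -229.6, 69.5]
tcp_rot: [-180.0, 0.0, 92.8]
ft_force: [-2.2, 3.3, 6.6]
tool_pos: [560.8, -229.0, 68.0]
tcp_rot: [180.0, 0.0, 92.8]
ft_force: [-4.0, 3.7, 9.5]
tool_pos: [560.7, -228.3, 66.5]
tcp_rot: [180.0, 0.0, 92.8]
ft_force: [-4.1, 3.9, 8.2]
```

Past the cheek level now. Continuing.

```bash
python3 -m handwheel '[[0.0006,0,0.0015,0],[0,0,0,0]]'| sed -n '2,4p'; python3 -m handwheel '[[0.0006,0,0.0015,0],[0,0,0,0]]'| sed -n '2,4p'; python3 -m handwheel '[[0.0004,0,0.0012,0],[0,0,0,0]]'| sed -n '2,4p'; python3 -m handwheel '[[0.0004,0,0.001,0],[0,0,0,0]]'| sed -n '2,4p'
```

```text
tool_pos: [560.8, -227.8, 65.3]
tcp_rot: [180.0, 0.1, 92.8]
ft_force: [-6.1, 4.7, 10.3]
tool_pos: [560.9, -227.2, 63.8]
tcp_rot: [180.0, 0.1, 92.8]
ft_force: [-4.6, 4.0, 9.6]
tool_pos: [560.9, -226.7, 62.5]
tcp_rot: [180.0, 0.0, 92.8]
ft_force: [-3.2, 3.5, 7.8]
tool_pos: [560.8, -226.3, 61.6]
tcp_rot: [180.0, 0.1, 92.8]
ft_force: [-4.4, 4.5, 10.1]
```

```bash
python3 -m handwheel '[[0.0002,0,0.001,0],[0,0,0,0]]'| sed -n '2,4p'; python3 -m handwheel '[[0.0002,0,0.001,0],[0,0,0,0]]'| sed -n '2,4p'; python3 -m handwheel '[[0,0,0.001,0],[0,0,0,0]]'| sed -n '2,4p'
```

```text
tool_pos: [560.9, -226.0, 60.6]
tcp_rot: [180.0, 0.0, 92.8]
ft_force: [-3.7, 4.8, 9.6]
tool_pos: [560.9, -226.0, 60.5]
tcp_rot: [180.0, 0.1, 92.8]
ft_force: [-7.0, 5.7, 16.3]
tool_pos: [560.9, -226.0, 60.5]
tcp_rot: [180.0, 0.1, 92.8]
ft_force: [-11.7, 7.0, 24.7]
```

It stopped at TCP z 60.5, which is the expected home height. I'll unload and release, then check from above.

```bash
python3 -m handwheel '[[0,0,-0.0018,0],[0,0,0,0]]'| sed -n '2,4p'; python3 -m handwheel '[[0,0,0,0],[0,0,0,0],[0,0,0,0],[0,0,0,0],[0,0,0,0]]' 0.0854 40; python3 -m handwheel '[[0,0,-0.005,0],[0,0,-0.01,0],[0,0,-0.02,0],[0,0,-0.035,0],[0,0,-0.04,0],[0,0,0,0],[0,0,0,0]]'
python3 - <<'E'
from h import *
import cv2
np.set_printoptions(precision=1,suppress=True)
s=r.sense();pos,rot=s["tool_pos"],s["tcp_rot"]
for n in("wrist","scene","side"): cv2.imwrite(f"pics/{n}8.png",r.snapshot(n)[:,:,::-1])
g=cv2.imread("pics/wrist8.png",0)
O=np.array([560.3,-231.5]);a=np.radians(92);X=np.array([np.cos(a),np.sin(a)]);Y=np.array([-X[1],X[0]])
print(pos,rot)
for l in sorted(cv2.createLineSegmentDetector(2).detect(g)[0][:,0],key=lambda l:-np.hypot(l[0]-l[2],l[1]-l[3])):
    L=np.hypot(l[0]-l[2],l[1]-l[3])
    if L<22: continue
    A,B=[wz(q,67,pos,rot)[:2]-O for q in(l[:2],l[2:])]
    A=np.array([A@X,A@Y]);B=np.array([B@X,B@Y])
    if max(abs(np.r_[A,B]))>155: continue
    print(int(L),l.round(),A,B)
E
```

```text
tool_pos: [560.9, -226.0, 60.7]
tcp_rot: [180.0, 0.1, 92.8]
ft_force: [-2.9, 3.4, 8.2]
time: 23.3
tool_pos: [560.5, -225.6, 59.3]
tcp_rot: [-180.0, -0.0, 92.8]
ft_force: [1.2, -0.3, 0.3]
finger_gap: 85.7
grip_force: 0.0
time: 24.0
tool_pos: [561.9, -226.2, 172.4]
tcp_rot: [179.8, 0.1, 92.8]
ft_force: [0.1, 0.2, 0.1]
finger_gap: 85.3
grip_force: 0.0
[ 561.9 -226.2  172.4] [179.8   0.1  92.8]
163 [333. 264. 349. 102.] [-74.9 -81.1] [ 82.  -81.2]
155 [173. 289. 328. 291.] [-108.2   82.9] [-108.3  -80.7]
139 [158.  99. 167. 238.] [82.3 81.4] [-47.7  81.9]
130 [335. 132. 322. 262.] [ 55.4 -69.5] [-71.7 -69.7]
129 [323. 229. 333. 101.] [-35.7 -66.7] [ 82.1 -67.1]
98 [276. 269. 177. 265.] [-79.2 -23.5] [-78.1  75.3]
98 [303. 205. 204. 206.] [-11.7 -45.7] [-13.5  43.4]
98 [218. 264. 317. 264.] [-74.8  33.1] [-73.9 -64.5]
94 [271.  98. 176. 100.] [ 82.2 -13.9] [81.2 65.8]
85 [174. 183. 171.  98.] [ 7.8 70.1] [82.8 69.9]
75 [351.  28. 276.  21.] [147.6 -81.1] [147.8 -17. ]
75 [233.  21. 158.  25.] [147.8  17.8] [148.1  82. ]
74 [177. 184. 183. 258.] [ 6.7 67.4] [-69.1  67.5]
72 [181. 259. 174.
[... 833 characters left out ...]
1.] [-37.5  63.5] [ 0.9 64.3]
38 [311. 101. 272.  98.] [ 81.2 -47.5] [ 81.8 -15. ]
37 [273.  24. 236.  23.] [145.7 -15. ] [145.8  15.7]
34 [183. 262. 218. 263.] [-73.5  68.3] [-73.4  33.1]
33 [180. 176. 178. 142.] [14.8 64.6] [44.9 64.8]
33 [237.  81. 271.  81.] [95.9 14. ] [ 95.9 -13.7]
31 [319. 261. 323. 230.] [-70.2 -66.1] [-35.8 -66.5]
30 [336. 101. 334. 131.] [ 82.4 -69. ] [ 56.5 -69. ]
27 [264.  85. 237.  84.] [92.7 -8.6] [93.4 13.9]
23 [174. 101. 175. 124.] [80.6 67.3] [60.1 67. ]
23 [283. 255. 270. 235.] [-62.7 -29.6] [-41.6 -16.3]
22 [255. 254. 277. 262.] [-62.4  -3.2] [-71.4 -24.3]
22 [180. 187. 200. 198.] [ 3.9 65.2] [-5.9 46.9]
22 [215. 235. 235. 244.] [-42.   34.8] [-52.   16.1]
```

The cover lies flat and home: plain edge at x ≈ +81, sides at ±65.5 parallel to the rims over the whole length. The bolt front is at about +96, so the tab is at about +124. Moving behind the tab with the fingers shut.

```bash
python3 -m handwheel '[[0.02,0,0,0],[0.04,0,0,0],[0.04,0,0,0],[0.04,0,0,0],[0.01,0,0,0],[0,0,0,0],[0,0,0,0],[0,0,0,0],[0,0,0,0]]' 0 40; python3 -m handwheel '[[0,0,0,0],[0,0,0,0],[0,0,0,0]]'
```

```text
time: 25.05
tool_pos: [553.2, -76.9, 169.4]
tcp_rot: [-180.0, 0.0, 92.7]
ft_force: [-1.0, 0.9, -0.5]
finger_gap: -0.3
grip_force: 0.0
time: 25.35
tool_pos: [553.3, -76.1, 169.6]
tcp_rot: [-180.0, -0.0, 92.8]
ft_force: [0.1, -0.5, -0.3]
finger_gap: 0.0
grip_force: 0.0
```

```bash
python3 -m handwheel '[[0,0.0015,0.03,0],[0,0,0.03,0],[0,0,0.015,0],[0,0,0.008,0],[0,0,0,0],[0,0,0,0]]' | sed -n '2,4p'; python3 -m handwheel '[[-0.004,0,0,0],[-0.003,0,0,0],[0,0,0,0],[0,0,0,0]]' | sed -n '2,4p';python3 -m handwheel '[[-0.003,0,0,0],[-0.003,0,0,0],[-0.003,0,0,0],[0,0,0,0]]' | sed -n '2,4p'
```

```text
tool_pos: [555.6, -75.9, 87.8]
tcp_rot: [179.9, 0.0, 92.8]
ft_force: [0.8, 0.1, -0.2]
tool_pos: [555.3, -82.9, 87.0]
tcp_rot: [180.0, 0.0, 92.8]
ft_force: [0.4, 0.6, 0.1]
tool_pos: [555.5, -92.0, 86.6]
tcp_rot: [-180.0, -0.0, 92.8]
ft_force: [-0.6, 0.6, 0.2]
```

```bash
python3 -m handwheel '[[-0.003,0,0,0],[-0.003,0,0,0],[-0.003,0,0,0],[-0.003,0,0,0],[0,0,0,0],[0,0,0,0]]' | sed -n '2p;4p'; python3 -m handwheel '[[-0.003,0,0,0],[-0.003,0,0,0],[-0.003,0,0,0],[0,0,0,0],[0,0,0,0]]' | sed -n '2p;4p';python3 -m handwheel '[[-0.002,0,0,0],[-0.002,0,0,0],[0,0,0,0],[0,0,0,0]]' | sed -n '2p;4p'
```

```text
tool_pos: [556.2, -103.9, 86.6]
ft_force: [0.6, 0.3, 0.7]
tool_pos: [556.6, -112.9, 86.6]
ft_force: [-0.3, 0.1, 0.0]
tool_pos: [556.8, -116.8, 86.6]
ft_force: [-0.3, -0.7, 0.2]
```

```bash
python3 -m handwheel '[[-0.002,0,0,0],[-0.001,0,0,0],[0,0,0,0],[0,0,0,0]]' | sed -n '2p;4p'; python3 -m handwheel '[[-0.001,0,0,0],[-0.001,0,0,0],[0,0,0,0],[0,0,0,0]]' | sed -n '2p;4p'
python3 - <<'E'
from h import *
import cv2
g=r.snapshot("side")[:,:,::-1];cv2.imwrite("pics/side9.png",g);cv2.imwrite("pics/scene9.png",r.snapshot("scene")[:,:,::-1])
O=np.array([560.3,-231.5,0]);X=np.array([-.035,.999,0])
for q in(124,94): print(q,[proj(n,O+X*q+[0,0,95]) for n in("side","scene")])
b=cv2.cvtColor(g,cv2.COLOR_BGR2GRAY)
for y in range(134,170,2): print(y,b[y,262:300:2].tolist())
E
```

```text
tool_pos: [556.9, -119.8, 86.6]
ft_force: [-0.1, 0.0, -0.2]
tool_pos: [556.9, -120.4, 86.6]
ft_force: [-0.9, 5.7, 2.8]
124 [(np.float64(278.0867888505001), np.float64(150.1349765586929)), (np.float64(211.42231451746085), np.float64(250.09135251597854))]
94 [(np.float64(281.45118374592806), np.float64(145.49667208823885)), (np.float64(203.40091607423483), np.float64(258.96764859676097))]
134 [141, 32, 45, 48, 53, 45, 43, 42, 39, 41, 41, 39, 63, 26, 48, 52, 46, 40, 26]
136 [93, 44, 44, 56, 47, 60, 39, 42, 40, 41, 41, 37, 220, 131, 43, 44, 54, 31, 27]
138 [44, 44, 43, 228, 160, 54, 41, 42, 42, 41, 35, 43, 43, 45, 43, 99, 183, 193, 92]
140 [45, 44, 166, 255, 214, 240, 183, 43, 39, 41, 41, 42, 44, 46, 103, 183, 173, 172, 79]
142 [41, 113, 255, 228, 235, 240, 239, 84, 83, 54, 40, 83, 75, 146, 170, 171, 169, 183, 182]
144 [224, 255, 241, 222, 240, 240, 234, 74, 104, 122, 42, 139, 197, 195, 174, 169, 170, 171, 170]
146 [254, 254, 254, 189, 200, 215, 164, 81, 106, 125, 42, 148, 188, 193, 196, 195, 174, 172, 170]
148 [254, 254, 254, 203, 190, 189, 196, 114, 125, 126, 43, 125, 179, 172, 195, 19
[... 316 characters left out ...]

156 [195, 196, 209, 249, 252, 231, 166, 179, 186, 194, 193, 255, 255, 255, 255, 203, 196, 189, 190]
158 [198, 196, 196, 197, 197, 176, 175, 177, 177, 180, 251, 255, 255, 255, 254, 254, 254, 234, 197]
160 [198, 197, 196, 196, 196, 141, 120, 150, 167, 177, 230, 252, 254, 254, 254, 254, 254, 255, 255]
162 [197, 197, 197, 197, 197, 144, 120, 120, 120, 159, 193, 193, 193, 181, 244, 253, 255, 254, 254]
164 [197, 196, 196, 196, 197, 144, 121, 120, 118, 152, 193, 194, 193, 193, 191, 193, 193, 202, 190]
166 [197, 197, 197, 197, 195, 145, 120, 120, 120, 156, 194, 193, 193, 194, 192, 192, 193, 192, 167]
168 [198, 198, 196, 196, 196, 144, 120, 118, 120, 176, 193, 192, 193, 194, 194, 192, 192, 192, 160]
```

Firm stop at the expected place (finger centre +111 means tab +94). One more press, then back off, rise and check the bolt from above.

```bash
python3 -m handwheel '[[-0.001,0,0,0],[0,0,0,0]]' | sed -n '2p;4p'; python3 -m handwheel '[[0.004,0,0,0],[0.006,0,0,0],[0.006,0,0,0],[0,0,-0.03,0],[0,0,-0.04,0],[-0.04,0,-0.03,0],[-0.04,0,0,0],[-0.04,0,0,0],[0,0,0,0],[0,0,0,0]]'
python3 - <<'E'
from h import *
import cv2
np.set_printoptions(precision=1,suppress=True)
s=r.sense();pos,rot=s["tool_pos"],s["tcp_rot"]
for n in("wrist","scene","side"): cv2.imwrite(f"pics/{n}10.png",r.snapshot(n)[:,:,::-1])
g=cv2.imread("pics/wrist10.png",0)
O=np.array([560.3,-231.5]);a=np.radians(92);X=np.array([np.cos(a),np.sin(a)]);Y=np.array([-X[1],X[0]])
print(pos,rot)
for l in sorted(cv2.createLineSegmentDetector(2).detect(g)[0][:,0],key=lambda l:-np.hypot(l[0]-l[2],l[1]-l[3])):
    L=np.hypot(l[0]-l[2],l[1]-l[3])
    if L<10: continue
    A,B=[wz(q,70,pos,rot)[:2]-O for q in(l[:2],l[2:])]
    A=np.array([A@X,A@Y]);B=np.array([B@X,B@Y])
    if max(abs(A[1]),abs(B[1]))>75 or min(A[0],B[0])<50 or max(A[0],B[0])>150: continue
    print(int(L),l.round(),A,B)
E
```

```text
tool_pos: [556.9, -120.5, 86.6]
ft_force: [-1.4, 11.2, 2.3]
time: 30.35
tool_pos: [561.9, -227.0, 186.2]
tcp_rot: [-180.0, -0.0, 92.7]
ft_force: [0.2, 0.6, -0.4]
finger_gap: -0.3
grip_force: 0.0
[ 561.9 -227.   186.2] [-180.    -0.    92.7]
67 [275.  28. 274.  96.] [143.9 -17.1] [ 83.6 -17. ]
67 [238.  29. 238.  97.] [142.3  14.6] [82.2 14.3]
66 [235.  93. 236.  27.] [85.5 16.7] [144.6  16.6]
55 [236.  98. 181.  99.] [81. 16.] [81.2 64.6]
53 [326. 100. 272.  98.] [ 81.8 -62.5] [ 81.5 -15.2]
35 [273.  27. 238.  26.] [145.1 -15.4] [145.2  14.6]
31 [271.  70. 239.  69.] [106.4 -13.7] [106.5  13. ]
31 [238. 116. 269. 116.] [65.3 13.8] [ 65.6 -13.3]
28 [333.  99. 331. 128.] [ 82.7 -68.9] [ 56.9 -68.9]
26 [272.  56. 273.  29.] [118.8 -14.9] [142.6 -15.2]
26 [271.  97. 271.  71.] [ 82.5 -14.7] [105.5 -14.5]
22 [245.  97. 246.  74.] [82.2  7.7] [101.9   7. ]
18 [257. 119. 238. 118.] [62.6 -2.5] [63.3 13.8]
16 [263.  74. 262.  91.] [102.1  -7.1] [87.8 -6.7]
12 [249.  72. 262.  73.] [103.6   4.4] [103.6  -6.3]
```

The bolt front is now at x = +65.4, 16 mm over the cover's edge at +81.3, so the latch is fully home. The robot is clear of everything. Handing in.

```bash
python3 -c "
from bench import r;print(r.hand_in())"
```

```text
the job is handed in; nothing more can be done
None
```

The cover is hooked under the lip and lies flat in the recess, and the latch is fully home with its bolt 16 mm over the cover's edge; I handed the job in after about 30 s with the robot clear (the hand-in returned no verdict), and I did not re-check the bystanders at the end.

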